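# Refill the hob extractor's filter box and turn its cover the right way round

### The job

The steel cover of the extractor's filter box was put on back to front, so it hides the reset button. Lift it off and lay it flat on the worktop beside the box, stack the thick filter cassette and then the thin one squarely on the cassette already in the box, and take the cover up again and seat it fully home on both pins, turned the other way round so that the cut-out in its end leaves the button free. Leave the jug, the jar and the spice bottle where they are.

Things in the scene. Friction and masses are not known exactly. Their poses are not given: they have to be found in the camera images.
- housing: fixed filter box: floor plate 250 (x) x 100 x 10 mm; end cheeks 20 (x) x 84 (y) mm at x = -78 and +78 mm, tops 99 mm above the worktop, 136 mm free between them, long sides and top open. Each has an upright pin mid-top, 8 mm thick, 15 high, tapered tip. Button post outside the +x cheek, round outlet at -x. Origin: centre of underside; x from outlet to button, z up.
- button (a point): top of the small black reset button (16 mm across) on its post, 106 mm along the housing's x, 95 mm above the worktop: 4 mm below a seated cover.
- cover: steel plate 236 (x) x 90 x 5 mm, 12 mm holes at x = -78 and +78 mm on its centre line; cut-out 28 deep, 34 wide mid +x end; upright grip fin 60 (x) x 10 (y) x 30 mm high mid-top. 0.3 kg. Starts seated on the housing's pins, cut-out at the outlet end (wrong way). Origin: centre of underside, 99 mm over the housing's origin when seated; x towards the cut-out, z up.
- cover_notch (a point): middle of the cut-out in the cover's +x end, 104 mm along the cover's x, level with its top face; over the button when the cover is the right way round.
- cassette_low: closed grey plastic filter cassette, a box with black louvre stripes on its top and long sides, 96 (x) x 56 (y) x 28 (z) mm; it begins lying in the housing, in the middle of its floor (underside 10 mm above the worktop), under the cover, lengthwise along the housing's x, and stays there. Origin: centre of its underside; x along its length, z up.
- cassette_thick: closed grey plastic filter cassette, a box with black louvre stripes on its top and long sides, 96 (x) x 56 (y) x 34 (z) mm (the thick one), lying on the worktop; its place: squarely on cassette_low, underside 38 mm above the worktop. Origin: centre of its underside; x along its length, z up.
- cassette_thin: closed grey plastic filter cassette, a box with black louvre stripes on its top and long sides, 96 (x) x 56 (y) x 22 (z) mm (the thin one), lying on the worktop; its place: squarely on cassette_thick, underside 72 mm above the worktop, which leaves 5 mm under the seated cover. Origin: centre of its underside; x along its length, z up.
- spice_bottle: amber bottle with black cap, 48 mm across, 130 mm high, a bystander. Origin: centre of its underside.
- jug: glass jug with a handle, 84 mm across, 100 mm high, a bystander. Origin: centre of its underside.
- jar: glass jar with steel lid, 64 mm across, 85 mm high, a bystander. Origin: centre of its underside.
There are look-alikes about, which are no part of the job. Leave any red or yellow look-alike of the cassette_low alone.

How it is judged (in metres and radians):
On the way, in this order (a step that is already met when the one before it is completed fails the run):
1. the cover is off the filter box, lying flat on the worktop beside it, let go (height (world z) of cover below 0.006 m and angle between cover's own z axis and vertical below 0.06 rad and horizontal distance between cover and housing above 0.1 m and contact force between the fingers and cover below 0.3 N), for 0.2 s.
2. the thick cassette lies squarely on the cassette in the box, let go (x of cassette_thick in the frame of cassette_low between -0.008 and 0.008 m and y of cassette_thick in the frame of cassette_low between -0.008 and 0.008 m and z of cassette_thick in the frame of cassette_low between 0.025 and 0.031 m and angle between the x axis of cassette_thick and the x axis of cassette_low, either way round below 0.14 rad and angle between the z axis of cassette_thick and the z axis of cassette_low, either way round below 0.05 rad and x of cassette_low in the frame of housing between -0.01 and 0.01 m and y of cassette_low in the frame of housing between -0.01 and 0.01 m and z of cassette_low in the frame of housing between 0.007 and 0.013 m and angle between the x axis of cassette_low and the x axis of housing, either way round below 0.14 rad and angle between the z axis of cassette_low and the z axis of housing, either way round below 0.05 rad and contact force between the fingers and cassette_thick below 0.3 N), for 0.2 s.
3. the thin cassette lies squarely on the thick one, let go (x of cassette_thin in the frame of cassette_thick between -0.008 and 0.008 m and y of cassette_thin in the frame of cassette_thick between -0.008 and 0.008 m and z of cassette_thin in the frame of cassette_thick between 0.031 and 0.037 m and angle between the x axis of cassette_thin and the x axis of cassette_thick, either way round below 0.14 rad and angle between the z axis of cassette_thin and the z axis of cassette_thick, either way round below 0.05 rad and x of cassette_thick in the frame of cassette_low between -0.008 and 0.008 m and y of cassette_thick in the frame of cassette_low between -0.008 and 0.008 m and z of cassette_thick in the frame of cassette_low between 0.025 and 0.031 m and angle between the x axis of cassette_thick and the x axis of cassette_low, either way round below 0.14 rad and angle between the z axis of cassette_thick and the z axis of cassette_low, either way round below 0.05 rad and contact force between the fingers and cassette_thin below 0.3 N), for 0.2 s.
At the end, for the whole second after the job is handed in: Cover seated level on both pins (height within 3 mm, place within 5 mm, tilt under 0.05 rad), cut-out within 12 mm of the button; low cassette within 10 mm of the housing's middle, thick on low and thin on thick within 8 mm and 0.14 rad, lying flat; all at rest, bystanders moved under 30 mm (x of cassette_low in the frame of housing between -0.01 and 0.01 m and y of cassette_low in the frame of housing between -0.01 and 0.01 m and z of cassette_low in the frame of housing between 0.007 and 0.013 m and angle between the x axis of cassette_low and the x axis of housing, either way round below 0.14 rad and angle between the z axis of cassette_low and the z axis of housing, either way round below 0.05 rad and x of cassette_thick in the frame of cassette_low between -0.008 and 0.008 m and y of cassette_thick in the frame of cassette_low between -0.008 and 0.008 m and z of cassette_thick in the frame of cassette_low between 0.025 and 0.031 m and angle between the x axis of cassette_thick and the x axis of cassette_low, either way round below 0.14 rad and angle between the z axis of cassette_thick and the z axis of cassette_low, either way round below 0.05 rad and x of cassette_thin in the frame of cassette_thick between -0.008 and 0.008 m and y of cassette_thin in the frame of cassette_thick between -0.008 and 0.008 m and z of cassette_thin in the frame of cassette_thick between 0.031 and 0.037 m and angle between the x axis of cassette_thin and the x axis of cassette_thick, either way round below 0.14 rad and angle between the z axis of cassette_thin and the z axis of cassette_thick, either way round below 0.05 rad and z of cover in the frame of housing between 0.096 and 0.102 m and x of cover in the frame of housing between -0.005 and 0.005 m and y of cover in the frame of housing between -0.005 and 0.005 m and angle between cover's own z axis and vertical below 0.05 rad and horizontal distance between cover_notch and button below 0.012 m and linear speed of each of cover, cassette_thick, cassette_thin below 0.02 m/s); the robot touches nothing.
It fails at once if the spice bottle is moved more than 30 mm (distance of spice_bottle from where it was at the start of the episode above 0.03 m).
It fails at once if the jug is moved more than 30 mm (distance of jug from where it was at the start of the episode above 0.03 m).
It fails at once if the jar is moved more than 30 mm (distance of jar from where it was at the start of the episode above 0.03 m).
It also fails if it takes over 72 s, if anything falls off the work surface, if the arm or the gripper's body presses on something with over 40 N, if the wrist force passes 120 N, or if a joint passes its speed limit or range.

### The arm

A 6-joint arm with a two-finger parallel gripper is mounted at the origin on the work surface. World frame = base frame: x ahead of the robot, y to its left, z up, the work surface at z = 0. Lengths are in mm, angles in rad, forces in N, time in s.
With the tool pointing down it reaches from about 350 to 975 mm from the base axis. Payload 7.1 kg.
Tool frame: the origin (TCP) lies midway between the tips of the shut fingers; the grasp point (between the pads) lies ctrl.tcp_to_grasp behind it (ctrl.tcp_to_grasp is the distance from the TCP to the grasp point, in mm); z points along the fingers, y is the direction in which the jaws open and shut (so a half turn about z gives the same grasp; the last joint's range is limited). The gripper opens to 88 mm and grips with 3 to 60 N. Pads are 20 mm wide; open, the fingers measure 115 mm over their backs; the gripper's body (75 mm by 178 mm) begins 61 mm behind the grasp point.
Start: joints at [-1.138, 0.423, 1.63, -0, 1.089, -0.019], TCP at [272.88, -562.264, 222.675] pointing down, gripper open.
Joint ranges: [-3, 3], [-0.9, 2.11], [0.09, 2.58], [-1.31, 4.45], [0.11, 2.69], [-2.54, 2.54]. Speed limits (rad/s): [2.39, 2.39, 3.01, 3.14, 3.14, 3.14].

### API

Orientations are given as a rotation vector (axis times angle).
In Python, from workcell import ctrl gives the robot as it stands.
- The arm moves only by the tool play_rows, never from a script. Its argument "increments" is text: rows parted by semicolons, each of 5 numbers parted by spaces: the opening, from 0 (shut) to 1 (fully open), then the shift along the world's x, y, z in m, then the turn about the world's z in degrees. A call has 1 to 20 rows; each row shifts and turns the commanded pose from where the row before left it; what a row does not reach is not made up. A row lasts 1/10 s, in which the tool goes at most 50 mm and 8.59 degrees, less where a joint would pass 70% of its speed; a pose out of reach is approached as far as the arm can. A call is refused whole if a number of a shift passes 0.05 or a number of a turn 8.59, either way. A call with a gripper value outside its range is refused whole. The fingers move at their own pace and stop on an object; the grip force is fixed at half the most. Time passes only in rows, so rows that do not move let the fingers close. It gives the time, the measured TCP pose, the force and the opening at its end, in the units of the state.
- ctrl.get_obs(): the state, without advancing time (a new reading comes with each control period).
- ctrl.get_image(name): name is "scene" or "top" or "wrist"; returns a dict with "img" (480x640x3 uint8, red, green, blue), "range_z" (480x640 float32, mm along the optical axis (not along the pixel's ray), 0 where there is no reading), "vertical_fov" (degrees; the focal length in pixels is half the picture's height over the tangent of half this angle, whatever the lens; pixels are square), "cx", "cy" (the principal point, pixels), "k1" (the pictures are not rectified: a ray, as slopes to the right and down, at radius r is drawn at 1 + k1 r^2 times it, then the intrinsics apply), "origin" and "attitude" of the camera in the world. Camera axes: x right, y down, z forward; pixel columns grow to the right and rows downward; lengths in mm; the calibration is good to about 2 mm. A picture is of the moment at which its call begins.
- ctrl.close_job(): hands the job in, once; it reports no verdict.
The state is a dict: "t": time; "qpos": joint angles; "qvel": joint speeds; "joint_torque": joint torques, N m; "ee_pos": TCP position; "orientation": TCP orientation; "ft_force": force on the tool from outside, world axes, zero at the start; "moment": the same for the moment, N m; "width": finger opening in mm.
Only numpy, scipy, OpenCV 4.12 (cv2) and the standard library are available. Lean on these libraries where they do the work, as an engineer would, in place of code of your own. Each camera call takes 0.05 s, during which the arm holds its last target. There are 200 camera calls.

## Working session

There is one attempt and no reset: what is moved stays moved. The work goes in short steps, Python scripts to look and compute and a tool call to move; the robot and the scene stay as the last step left them, time stands still between calls to the robot, and variables do not carry over. Pictures are saved under pics/ and viewed, on a budget of 10 in all, crops included, one or two more only if the job needs it, and the job is handed in when it is done.

Besides the shell and the picture viewer there is one more tool, called after "Request:" by a JSON object that holds its "method" and its "body", one argument or row to a line. play_rows: Moves the arm, as the interface text tells. Its arguments: {"type":"object","properties":{"increments":{"type":"string"}},"required":["increments"]}

```bash
ls; mkdir -p pics; cat > h.py <<'E'
import numpy as np, cv2
from scipy.spatial.transform import Rotation as R
from workcell import ctrl
def shot(name, fn=None):
    d=ctrl.get_image(name)
    if fn: cv2.imwrite('pics/'+fn, d['img'][:,:,::-1])
    return d
def att(d):
    a=np.array(d['attitude'],float)
    return a if a.shape==(3,3) else R.from_rotvec(a).as_matrix()
def cloud(d):
    "world xyz for every pixel (mm), nan without range"
    h,w=d['range_z'].shape; f=h/2/np.tan(np.radians(d['vertical_fov'])/2)
    K=np.array([[f,0,d['cx']],[0,f,d['cy']],[0,0,1]]); 
    u,v=np.meshgrid(np.arange(w),np.arange(h))
    xd=(u-d['cx'])/f; yd=(v-d['cy'])/f; x,y=xd.copy(),yd.copy()
    for _ in range(15):
        s=1+d['k1']*(x*x+y*y); x,y=xd/s,yd/s
    rays=np.stack([x,y,np.ones_like(x)],-1)
    z=d['range_z'].astype(float); z[z==0]=np.nan
    return rays*z[...,None]@att(d).T+np.array(d['origin'],float), rays@att(d).T
def plane(d,rays,z):
    o=np.array(d['origin'],float); return o+rays*((z-o[2])/rays[...,2])[...,None]
E
python3 - <<'E'
from h import *
for n in ['scene','top']:
    d=shot(n,n+'0.png'); print(n,d['vertical_fov'],d['cx'],d['cy'],d['k1'],d['origin'],d['attitude'])
print(ctrl.get_obs(),ctrl.tcp_to_grasp)
E
```

```text
pics
scene 47.860365927755865 326.05554151368597 241.7749162319913 -0.07120433909424459 [1146.56762211 -812.52392544  995.77841589] [-2.22629354 -0.70293108  0.3217253 ]
top 50.08836685889753 312.6818414893266 234.3245401508134 -0.13820714936648237 [ 432.54568417    8.4422429  1266.92583554] [-2.19967995  2.14719925 -0.15177349]
{'t': 0.1, 'qpos': array([-1.13799474e+00,  4.23784771e-01,  1.63061240e+00, -1.58925062e-05,
        1.08861024e+00, -1.90266993e-02]), 'qvel': array([ 0.00047594, -0.00076883, -0.00284251,  0.00081368,  0.00084575,
        0.00135641]), 'joint_torque': array([ 2.07448267e-05, -5.45614815e+01, -2.74325109e+01,  6.45378884e-02,
        1.88810454e-02, -3.14621195e-05]), 'ee_pos': array([ 272.67179341, -561.81551949,  221.96719392]), 'orientation': array([-3.06041478e+00, -7.03410282e-01,  4.77919297e-04]), 'ft_force': array([ 0.62407012, -0.15467797,  0.22813118]), 'moment': array([-0.02316822, -0.00626928,  0.00505465]), 'width': 87.83562070208582} 18.700000000000003
```

View pics/scene0.png

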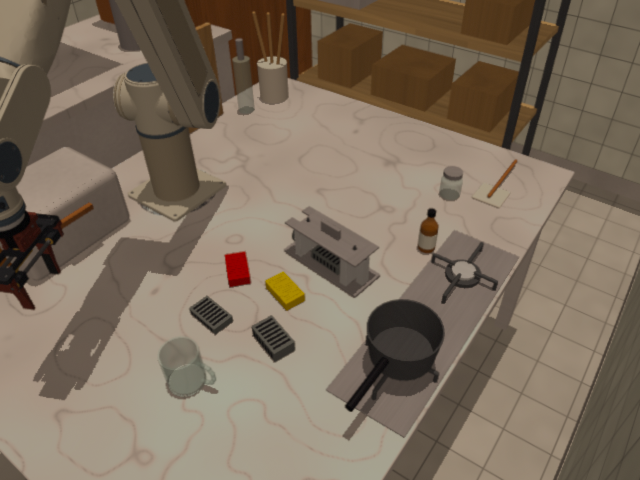

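View pics/top0.png

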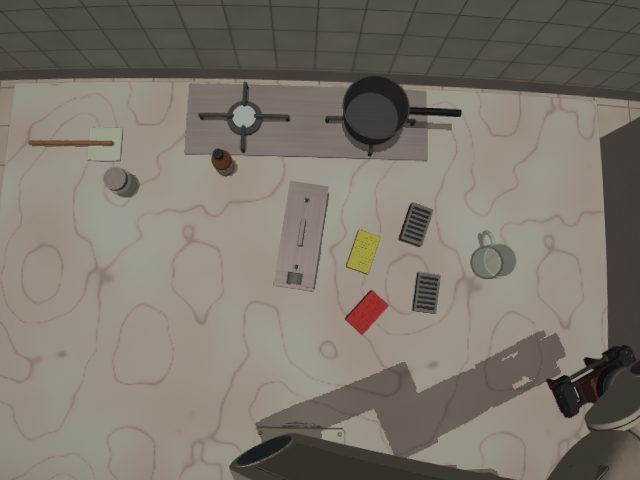

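The scene view shows the box near (330,250), grey cassettes at (211,314) and (273,337), red and yellow decoys, jug at (185,367), bottle at (428,232) and jar at (452,183). The top view shows the cover at (301,237) with its cut-out at (294,278), cassettes at (416,224) and (427,293), and clear worktop left of the box.

```bash
cat >> h.py <<'E'
def rect(P2):
    (c,(w,h),a)=cv2.minAreaRect(P2.astype(np.float32)); 
    b=cv2.boxPoints((c,(w,h),a)); e=b[1]-b[0],b[2]-b[1]; L=max(e,key=np.linalg.norm)
    ang=np.degrees(np.arctan2(L[1],L[0]))%180
    return np.round([*c,max(w,h),min(w,h),ang],1)
def seg(d,P,zlo,zhi,box,minpx=60):
    "rects of connected pixel blobs with z in range inside box x0,x1,y0,y1"
    m=(P[...,2]>zlo)&(P[...,2]<zhi)&(P[...,0]>box[0])&(P[...,0]<box[1])&(P[...,1]>box[2])&(P[...,1]<box[3])
    n,l,st,_=cv2.connectedComponentsWithStats(cv2.morphologyEx(m.astype(np.uint8),cv2.MORPH_OPEN,np.ones((3,3),np.uint8)))
    for i in range(1,n):
        if st[i,4]<minpx: continue
        q=P[l==i]; print('px',st[i,:2]+st[i,2:4]//2,'n',st[i,4],'zmed %.1f'%np.median(q[:,2]),'mean',q[:,:2].mean(0).round(1),'rect',rect(q[:,:2]),'rgb',d['img'][l==i].mean(0).round())
E
python3 - <<'E'
from h import *
d=shot('top'); P,r=cloud(d)
t=P[(abs(P[...,2])<15)&(P[...,0]>300)&(P[...,0]<700)&(abs(P[...,1])<400)]; print('table z',np.median(t[:,2]),t[:,2].std(), P[237,330],P[237,280])
A=np.c_[t[:,:2],np.ones(len(t))]; print(np.linalg.lstsq(A,t[:,2],rcond=None)[0])
B=(250,800,-600,600)
seg(d,P,15,60,B); print(); seg(d,P,80,112,B); print(); seg(d,P,115,150,B,10)
E
```

```text
table z -0.13471814051638376 2.6931020961844894 [573.25968519 -63.99772966   3.4605424 ] [569.82709856  59.62802137   5.97568802]
[-1.22366252e-03  4.11146046e-04  5.22093008e-01]
px [227 169] n 83 zmed 36.6 mean [729.1 190.7] rect [731.6 191.7  42.7  13.7 128.1] rgb [74. 68. 60.]
px [126 186] n 187 zmed 40.9 mean [677.9 435.1] rect [679.9 438.9  61.   24.6 143.6] rgb [83. 82. 75.]
px [416 224] n 913 zmed 33.5 mean [ 607.2 -272.6] rect [ 608.7 -274.2   97.4   55.9  161.4] rgb [71. 69. 65.]
px [363 252] n 906 zmed 27.6 mean [ 537.2 -142.9] rect [ 537.8 -143.4   96.8   56.4  161.7] rgb [151. 148.  61.]
px [501 261] n 215 zmed 39.3 mean [ 523.9 -489.9] rect [ 523.5 -483.9   72.3   30.3   10.7] rgb [99. 99. 91.]
px [480 263] n 166 zmed 37.8 mean [ 510.6 -426.4] rect [ 513.4 -432.1   76.7   27.8   11. ] rgb [107. 110. 100.]
px [426 293] n 887 zmed 22.0 mean [ 439.6 -301.8] rect [ 441.1 -302.4   96.9   59.3  173.5] rgb [74. 72. 68.]
px [367 312] n 922 zmed 28.1 mean [ 391.7 -154. ] rect [ 391.7 -154.8   95.    56.3  137.8] rgb [147.  46.  44.]

px [221 159] n 182 zmed 91.3 mean [738.5 199.3] rect [743.9 203.   40.5  36.5  88.7] rgb [75. 49. 31.]
px [115 178] n 405 zmed 84.8 mean [691.8 455. ] rect [692.1 455.2  54.3  52.7   4. ] rgb [118. 110. 104.]
px [301 234] n 3722 zmed 103.6 mean [572.4   7.8] rect [569.1   8.1 236.8  90.2 172.6] rgb [136. 126. 119.]
px [509 254] n 117 zmed 95.2 mean [ 536.6 -489. ] rect [ 536.9 -487.1   63.    20.2   34.4] rgb [120. 121. 111.]
px [488 263] n 119 zmed 96.3 mean [ 507.7 -425.4] rect [ 508.5 -426.8   64.9   18.1   20.4] rgb [118. 122. 112.]

px [218 154] n 84 zmed 129.0 mean [744.1 202.8] rect [745.  203.   22.2  20.1  94.1] rgb [40. 37. 36.]
px [301 232] n 121 zmed 133.7 mean [568.4   8.1] rect [568.4   8.1  59.3  10.  172.8] rgb [123. 114. 108.]
```

Request:
{"method": "play_rows", "body": {
  "increments": "1 0.0185 0.0356 0 -2.075;1 0.0185 0.0356 0 -2.075;1 0.0185 0.0356 0 -2.075;1 0.0185 0.0356 0 -2.075;1 0.0185 0.0356 0 -2.075;1 0.0185 0.0356 0 -2.075;1 0.0185 0.0356 0 -2.075;1 0.0185 0.0356 0 -2.075;1 0.0185 0.0356 0 -2.075;1 0.0185 0.0356 0 -2.075;1 0.0185 0.0356 0 -2.075;1 0.0185 0.0356 0 -2.075;1 0.0185 0.0356 0 -2.075;1 0.0185 0.0356 0 -2.075;1 0.0185 0.0356 0 -2.075;1 0.0185 0.0356 0 -2.075;1 0 0 0 0;1 0 0 0 0;1 0 0 0 0"
}}

```text
t: 2.05
ee_pos: [568.1, 6.6, 222.3]
orientation: [3.135, -0.2, -0.002]
ft_force: [-0.7, -0.0, -0.8]
width: 88.2
```

```bash
cat >> h.py <<'E'
def tool():
    o=ctrl.get_obs(); M=R.from_rotvec(o['orientation']).as_matrix()
    print('t %.2f'%o['t'],'tcp',o['ee_pos'].round(1),'tool_y %.2f'%np.degrees(np.arctan2(M[1,1],M[0,1])),'tilt %.2f'%np.degrees(np.arccos(-M[2,2])),'q',np.degrees(o['qpos']).round(),'F',o['ft_force'].round(1),'w %.1f'%o['width'])
    return o
E
python3 - <<'E'
from h import *
tool(); d=shot('wrist','w1.png'); P,r=cloud(d)
B=(400,720,-100,150)
seg(d,P,95,110,B,200); seg(d,P,120,150,B,100); print(d['origin'])
E
```

```text
t 2.05 tcp [568.1   6.6 222.3] tool_y -97.32 tilt 0.06 q [ -1.  20. 101.  -0.  60.  97.] F [-0.7 -0.  -0.8] w 88.2
px [314 205] n 31188 zmed 105.1 mean [592.1   5.2] rect [579.1   6.8 217.4  90.3 172.7] rgb [121. 116. 110.]
px [313 237] n 1185 zmed 134.9 mean [571.8   7.7] rect [570.3   8.   59.1   9.7 173. ] rgb [84. 80. 76.]
[637.97404806  -1.94001972 385.37353608]
```

View pics/w1.png

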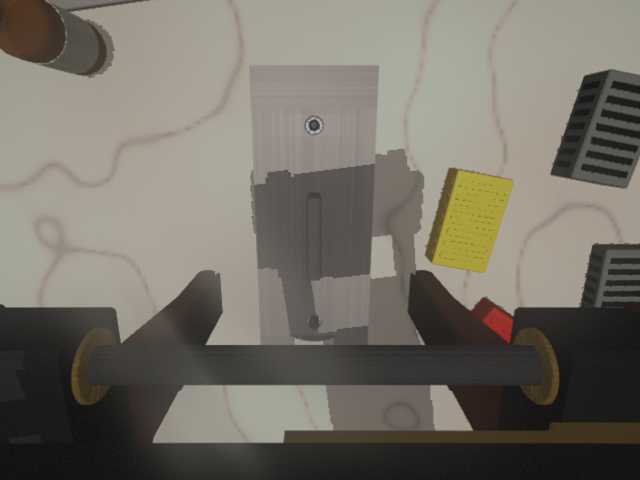

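Wrist view: fin at (314,237) aligned midway between the fingers, far pin at (314,125). Descending to grip the fin.

Request:
{"method": "play_rows", "body": {
  "increments": "1 0.0013 0.0014 -0.015 0;1 0 0 -0.025 0;1 0 0 -0.025 0;1 0 0 -0.02 0;1 0 0 -0.015 0;1 0 0 -0.013 0;1 0 0 0 0;0 0 0 0 0;0 0 0 0 0;0 0 0 0 0;0 0 0 0 0;0 0 0 0 0;0 0 0 0 0;0 0 0 0 0;0 0 0 0 0;0 0 0 0 0"
}}

```text
t: 3.7
ee_pos: [570.2, 8.7, 109.7]
orientation: [-3.135, 0.2, 0.0]
ft_force: [0.9, 0.6, 0.5]
width: 19.1
```

Request:
{"method": "play_rows", "body": {
  "increments": "0 0 0 0 0;0 0 0 0 0;0 0 0 0 0;0 0 0 0 0;0 0 0 0 0"
}}

```text
t: 4.2
ee_pos: [570.2, 8.6, 109.6]
orientation: [3.135, -0.2, -0.0]
ft_force: [0.6, -1.3, -0.1]
width: 10.1
```

Request:
{"method": "play_rows", "body": {
  "increments": "0 0 0 0.005 0;0 0 0 0.01 0;0 0 0 0.015 0;0 0 0 0.02 0;0 0 0 0.02 0;0 -0.01 0.01 0.01 0;0 -0.01 0.025 0 0;0 -0.01 0.025 0 0;0 -0.01 0.025 0 0;0 -0.01 0.025 0 0;0 -0.01 0.025 0 0;0 -0.01 0.025 -0.01 0;0 -0.01 0.015 -0.02 0;0 0 0.011 -0.03 0;0 0 0 -0.03 0;0 0 0 -0.03 0;0 0 0 -0.03 0;0 0 0 -0.015 0;0 0 0 0 0;0 0 0 0 0"
}}

```text
t: 6.2
ee_pos: [490.4, 195.1, 25.5]
orientation: [-3.135, 0.2, -0.001]
ft_force: [0.5, 0.3, -3.2]
width: 9.8
```

```bash
python3 - <<'E'
from h import *
tool(); d=shot('top','t2.png'); P,r=cloud(d)
B=(400,720,-60,250)
seg(d,P,90,106,B,20); seg(d,P,107,125,B,5)
d=shot('scene','s2.png')
E
```

```text
t 6.20 tcp [490.4 195.1  25.5] tool_y -97.31 tilt 0.03 q [ 20.  34. 111.   0.  35. 118.] F [ 0.5  0.3 -3.2] w 9.8
px [308 190] n 45 zmed 93.9 mean [673.3  -4.9] rect [673.3  -5.6  17.   14.    1.7] rgb [71. 71. 71.]
px [306 201] n 319 zmed 98.6 mean [645.4  -1.8] rect [646.1  -2.   83.6  21.3  82.9] rgb [156. 161. 163.]
px [296 268] n 316 zmed 98.7 mean [491.2  17.9] rect [491.4  17.9  83.8  19.9  82.7] rgb [161. 167. 176.]
```

View pics/s2.png

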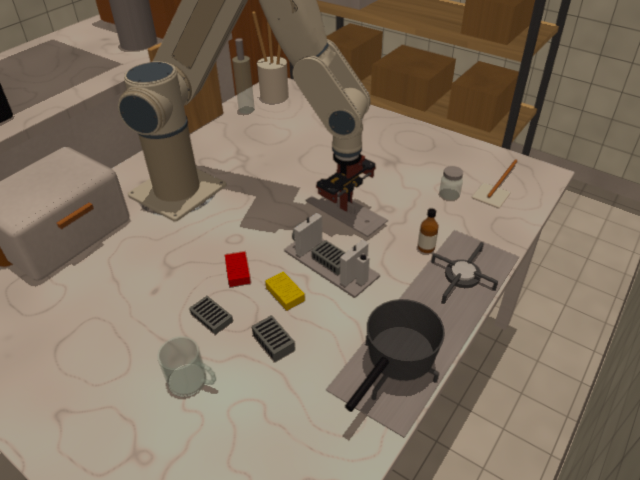

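Cover is held clear at the left of the box, and the housing shows cheeks and button (360,257) uncovered. Laying it down.

Request:
{"method": "play_rows", "body": {
  "increments": "0 0 0 -0.008 0;0 0 0 -0.004 0;0 0 0 -0.002 0;0 0 0 -0.001 0;0 0 0 0 0;0 0 0 0 0"
}}

```text
t: 6.9
ee_pos: [490.1, 194.7, 10.6]
orientation: [3.135, -0.2, -0.0]
ft_force: [-4.2, -1.3, 9.8]
width: 9.8
```

Request:
{"method": "play_rows", "body": {
  "increments": "1 0 0 0 0;1 0 0 0 0;1 0 0 0 0;1 0 0 0 0;1 0 0 0 0;1 0 0 0 0;1 0 0 0.01 0;1 0 0 0.03 0;1 0 0 0.04 0;1 0 0 0.05 0;1 0 0 0.05 0;1 0.012 -0.047 0.02 -1.1;1 0.012 -0.047 0 -1.1;1 0.012 -0.047 0 -1.1;1 0.012 -0.047 0 -1.1;1 0.012 -0.047 0 -1.1;1 0.012 -0.047 0 -1.1;1 0.012 -0.047 0 -1.1;1 0.012 -0.047 0 -1.1;1 0.012 -0.047 0 -1.1"
}}

```text
t: 8.9
ee_pos: [597.6, -228.1, 209.6]
orientation: [3.106, -0.472, 0.001]
ft_force: [0.7, 0.4, -0.3]
width: 88.0
```

```bash
python3 - <<'E'
from h import *
tool(); d=shot('top'); P,r=cloud(d)
seg(d,P,-2,15,(350,650,120,280),200);seg(d,P,25,45,(350,650,120,280),50)
seg(d,P,15,45,(400,720,-350,-200),200)
E
```

```text
t 8.90 tcp [ 597.6 -228.1  209.6] tool_y -107.27 tilt 0.03 q [-22.  26.  92.   0.  62.  85.] F [ 0.7  0.4 -0.3] w 88.0
px [221 270] n 4098 zmed 4.0 mean [486.  197.5] rect [484.5 201.3 273.4 150.8 175.6] rgb [153. 143. 134.]
px [223 268] n 115 zmed 34.2 mean [488.1 193.6] rect [488.3 193.5  59.5  11.3 171.4] rgb [122. 113. 107.]
```

Request:
{"method": "play_rows", "body": {
  "increments": "1 0.01 -0.022 0 -1.3;1 0 -0.022 0 0;1 0 0 0 0;1 0 0 0 0"
}}

```text
t: 9.35
ee_pos: [607.2, -269.7, 208.9]
orientation: [-3.1, 0.507, 0.001]
ft_force: [1.1, -0.1, -0.5]
width: 88.1
```

```bash
python3 - <<'E'
from h import *
tool(); d=shot('wrist'); P,r=cloud(d)
for lo in (12,28,31): seg(d,P,lo,45,(530,720,-360,-200),200)
E
```

```text
t 9.35 tcp [ 607.2 -269.7  208.9] tool_y -108.56 tilt 0.03 q [-25.  28.  89.   0.  63.  84.] F [ 1.1 -0.1 -0.5] w 88.1
px [320 211] n 6242 zmed 35.2 mean [ 611.6 -275.2] rect [ 609.1 -274.4   96.1   56.5  162.1] rgb [67. 66. 62.]
px [320 211] n 6185 zmed 35.2 mean [ 611.2 -275.1] rect [ 609.  -274.4   96.3   56.4  162.6] rgb [67. 66. 62.]
px [320 211] n 6169 zmed 35.2 mean [ 611.1 -275.1] rect [ 609.  -274.5   96.1   56.1  162.1] rgb [67. 66. 62.]
```

Request:
{"method": "play_rows", "body": {
  "increments": "1 0.0016 -0.0047 -0.02 0.6;1 0 0 -0.04 0;1 0 0 -0.04 0;1 0 0 -0.04 0;1 0 0 -0.03 0;1 0 0 -0.02 0;1 0 0 -0.01 0;1 0 0 -0.003 0;0 0 0 0 0;0 0 0 0 0;0 0 0 0 0;0 0 0 0 0;0 0 0 0 0;0 0 0 0 0;0 0 0 0 0;0 0 0 0 0"
}}

```text
t: 11.0
ee_pos: [609.6, -275.1, 6.6]
orientation: [3.103, -0.489, 0.002]
ft_force: [-1.3, -0.0, 4.7]
width: 55.7
```

Request:
{"method": "play_rows", "body": {
  "increments": "0 0 0 0.01 0;0 0 0 0.03 0;0 0 0 0.04 0;0 0 0 0.04 0;0 0 0 0.03 0;0 -0.00403 0.02825 0 1.06;0 -0.00403 0.02825 0 1.06;0 -0.00403 0.02825 0 1.06;0 -0.00403 0.02825 0 1.06;0 -0.00403 0.02825 0 1.06;0 -0.00403 0.02825 0 1.06;0 -0.00403 0.02825 0 1.06;0 -0.00403 0.02825 0 1.06;0 -0.00403 0.02825 0 1.06;0 -0.00403 0.02825 0 1.06;0 0 0 0 0;0 0 0 0 0;0 0 0 0 0"
}}

```text
t: 12.8
ee_pos: [569.0, 7.1, 155.9]
orientation: [3.135, -0.201, 0.0]
ft_force: [-1.1, -0.1, -2.1]
width: 56.1
```

```bash
python3 - <<'E'
from h import *
tool(); d=shot('wrist','w3.png'); P,r=cloud(d)
B=(400,720,-100,100)
seg(d,P,90,102,B,50); seg(d,P,106,122,B,10); seg(d,P,170,200,B,100); seg(d,P,30,45,B,100)
E
```

```text
t 12.80 tcp [569.    7.1 155.9] tool_y -97.34 tilt 0.02 q [ -0.  25. 103.  -0.  52.  97.] F [-1.1 -0.1 -2.1] w 56.1
px [314  72] n 1523 zmed 92.3 mean [674.5  -5.5] rect [674.7  -5.5  23.9  20.2  82.9] rgb [148. 153. 157.]
px [314 123] n 5266 zmed 100.1 mean [647.  -2.] rect [647.   -2.   84.2  19.5  82.7] rgb [207. 216. 218.]
px [314 122] n 176 zmed 113.0 mean [647.  -2.] rect [647.2  -2.    7.5   7.2  83.7] rgb [92. 93. 93.]
px [315 271] n 23397 zmed 184.5 mean [588.9   5.1] rect [587.6   5.2  76.6  58.6  82.8] rgb [70. 69. 65.]
px [315 403] n 4796 zmed 184.5 mean [531.5  12.5] rect [530.9  12.7  56.2  20.4  82.6] rgb [78. 78. 73.]
px [313 178] n 1828 zmed 39.1 mean [610.6   4. ] rect [610.3   3.5  56.1  17.9  82.2] rgb [80. 80. 77.]
```

View pics/w3.png

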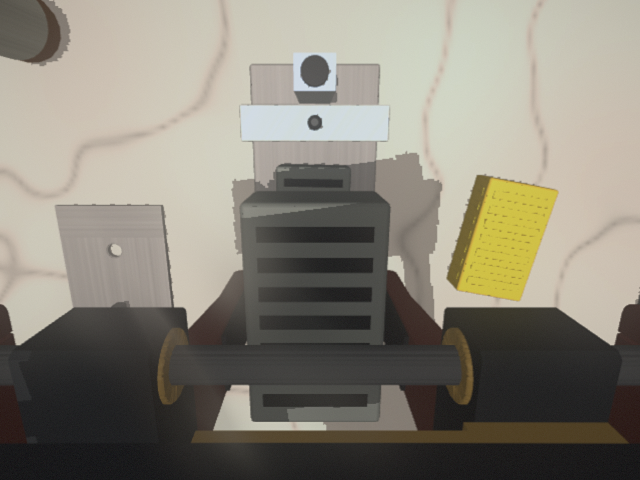

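Request:
{"method": "play_rows", "body": {
  "increments": "0 0.0013 0.0005 -0.01 0;0 0 0 -0.02 0;0 0 0 -0.025 0;0 0 0 -0.02 0;0 0 0 -0.015 0;0 0 0 -0.01 0;0 0 0 -0.006 0;0 0 0 -0.003 0;0 0 0 -0.001 0;0 0 0 0 0;0 0 0 0 0"
}}

```text
t: 13.95
ee_pos: [570.7, 8.3, 46.4]
orientation: [-3.135, 0.2, -0.002]
ft_force: [-0.0, 0.3, -1.7]
width: 55.7
```

Request:
{"method": "play_rows", "body": {
  "increments": "0 0 0 -0.001 0;0 0 0 -0.001 0;0 0 0 0 0;0 0 0 0 0"
}}

```text
t: 14.35
ee_pos: [570.6, 8.3, 44.6]
orientation: [-3.135, 0.2, -0.001]
ft_force: [-1.7, 0.1, 4.3]
width: 55.8
```

Request:
{"method": "play_rows", "body": {
  "increments": "1 0 0 0 0;1 0 0 0 0;1 0 0 0 0;1 0 0 0 0;1 0 0 0.01 0;1 0 0 0.035 0;1 0 0 0.045 0;1 0 0 0.045 0;1 0 0 0.03 0;1 -0.013 -0.031 0 0;1 -0.013 -0.031 0 0;1 -0.013 -0.031 0 0;1 -0.013 -0.031 0 0;1 -0.013 -0.031 0 0;1 -0.013 -0.031 0 0;1 -0.013 -0.031 0 0;1 -0.013 -0.031 0 0;1 -0.013 -0.031 0 0;1 -0.013 -0.031 0 0;1 0 0 0 0"
}}

```text
t: 16.35
ee_pos: [439.1, -304.7, 209.5]
orientation: [3.134, -0.206, 0.001]
ft_force: [0.2, 0.2, -0.3]
width: 87.9
```

```bash
python3 - <<'E'
from h import *
tool(); d=shot('wrist'); P,r=cloud(d)
for lo in (12,18): seg(d,P,lo,32,(360,520,-380,-220),200)
d=shot('top'); P,r=cloud(d); B=(400,720,-60,80)
seg(d,P,63,80,B,50); seg(d,P,90,106,B,50); seg(d,P,30,45,B,20)
seg(d,P,12,35,(360,520,-380,-220),200)
E
```

```text
t 16.35 tcp [ 439.1 -304.7  209.5] tool_y -97.51 tilt 0.08 q [-36.  18. 106.  -0.  57.  62.] F [ 0.2  0.2 -0.3] w 87.9
px [313 211] n 5780 zmed 23.2 mean [ 443.1 -302.8] rect [ 441.1 -302.5   95.9   56.7  172.9] rgb [70. 69. 65.]
px [313 211] n 5771 zmed 23.2 mean [ 443.  -302.8] rect [ 441.  -302.4   95.9   56.7  172.9] rgb [70. 69. 65.]
px [300 235] n 971 zmed 71.8 mean [568.3   9.1] rect [569.2   9.2  96.3  56.6 172.8] rgb [87. 84. 79.]
px [295 278] n 188 zmed 70.8 mean [468.7  20.6] rect [468.6  20.8  39.   26.2  82.4] rgb [89. 87. 81.]
px [306 201] n 311 zmed 98.4 mean [645.6  -1.6] rect [646.2  -1.9  83.9  20.6  82.8] rgb [156. 160. 163.]
px [296 268] n 314 zmed 98.6 mean [491.   17.5] rect [491.4  18.   83.7  20.1  82.8] rgb [158. 163. 173.]
px [425 293] n 314 zmed 21.5 mean [ 424.1 -289.2] rect [ 439.6 -302.1   93.2   58.8  172.2] rgb [68. 66. 62.]
```

Request:
{"method": "play_rows", "body": {
  "increments": "1 0.0018 0.0022 -0.02 0.3;1 0 0 -0.04 0;1 0 0 -0.04 0;1 0 0 -0.04 0;1 0 0 -0.03 0;1 0 0 -0.02 0;1 0 0 -0.01 0;1 0 0 -0.005 0;0 0 0 0 0;0 0 0 0 0;0 0 0 0 0;0 0 0 0 0;0 0 0 0 0;0 0 0 0 0;0 0 0 0 0;0 0 0 0 0"
}}

```text
t: 18.05
ee_pos: [442.5, -300.1, 4.5]
orientation: [3.135, -0.192, 0.002]
ft_force: [-0.0, -0.6, 6.1]
width: 55.5
```

Request:
{"method": "play_rows", "body": {
  "increments": "0 0 0 0.01 0;0 0 0 0.03 0;0 0 0 0.04 0;0 0 0 0.04 0;0 0 0 0.03 0;0 0.01282 0.03084 0 -0.03;0 0.01282 0.03084 0 -0.03;0 0.01282 0.03084 0 -0.03;0 0.01282 0.03084 0 -0.03;0 0.01282 0.03084 0 -0.03;0 0.01282 0.03084 0 -0.03;0 0.01282 0.03084 0 -0.03;0 0.01282 0.03084 0 -0.03;0 0.01282 0.03084 0 -0.03;0 0.01282 0.03084 0 -0.03;0 0 0 0 0;0 0 0 0 0;0 0 0 0 0"
}}

```text
t: 19.85
ee_pos: [569.4, 8.1, 153.7]
orientation: [3.135, -0.201, -0.001]
ft_force: [-0.3, 0.2, -1.8]
width: 55.6
```

```bash
python3 - <<'E'
from h import *
tool(); d=shot('wrist'); P,r=cloud(d)
B=(400,720,-100,100)
u=np.array([np.cos(np.radians(-7.33)),np.sin(np.radians(-7.33))]); v=np.array([-u[1],u[0]])
seg(d,P,90,102,B,50); seg(d,P,106,122,B,10); seg(d,P,163,185,B,100); seg(d,P,65,78,B,100)
m=(P[...,2]>165)&(P[...,2]<180)&(abs(P[...,1])<100)&(P[...,0]>450); q=P[m][:,:2]; s=(q-[568.7,8])@u; t=(q-[568.7,8])@v
print('held s',np.percentile(s,[.2,99.8]),'t near',np.percentile(t[s>35],[.5,99.5]),np.percentile(t[s<-40],[.5,99.5]))
E
```

```text
t 19.85 tcp [569.4   8.1 153.7] tool_y -97.34 tilt 0.05 q [ -0.  25. 103.  -0.  52.  97.] F [-0.3  0.2 -1.8] w 55.6
px [316  72] n 1504 zmed 92.7 mean [674.6  -5.4] rect [674.7  -5.5  23.8  19.8  82.7] rgb [147. 152. 156.]
px [316 123] n 5336 zmed 100.0 mean [647.2  -2.1] rect [647.2  -1.9  84.   19.3  82.7] rgb [207. 216. 218.]
px [316 123] n 185 zmed 113.0 mean [646.9  -2. ] rect [647.1  -2.    7.6   7.4 172.5] rgb [94. 96. 95.]
px [314 271] n 21241 zmed 172.4 mean [586.3   6.5] rect [584.5   6.8  73.7  64.   82.8] rgb [69. 68. 65.]
px [315 396] n 2669 zmed 172.4 mean [527.9  14.1] rect [527.7  14.1  56.1  13.2  83.2] rgb [89. 89. 83.]
px [314 183] n 1846 zmed 73.1 mean [611.6   3.7] rect [611.3   3.8  55.3  13.3  82.7] rgb [78. 78. 75.]
held s [-47.19676697  47.67550078] t near [-26.61255661  28.16639588] [-26.58860251  28.25356949]
```

Request:
{"method": "play_rows", "body": {
  "increments": "0 0.0013 0.0003 -0.01 0;0 0 0 -0.02 0;0 0 0 -0.02 0;0 0 0 -0.014 0;0 0 0 -0.007 0;0 0 0 -0.003 0;0 0 0 -0.001 0;0 0 0 0 0;0 0 0 0 0"
}}

```text
t: 20.8
ee_pos: [572.0, 9.2, 79.4]
orientation: [-3.135, 0.2, -0.002]
ft_force: [0.4, -0.3, 0.2]
width: 55.6
```

Request:
{"method": "play_rows", "body": {
  "increments": "0 0 0 -0.001 0;0 0 0 -0.001 0;0 0 0 0 0;0 0 0 0 0"
}}

```text
t: 21.2
ee_pos: [571.5, 9.2, 76.8]
orientation: [-3.135, 0.2, -0.0]
ft_force: [0.7, -0.1, -1.1]
width: 55.9
```

Request:
{"method": "play_rows", "body": {
  "increments": "0 0 0 -0.001 0;0 0 0 0 0;0 0 0 0 0"
}}

```text
t: 21.5
ee_pos: [571.6, 9.1, 76.6]
orientation: [3.135, -0.2, 0.0]
ft_force: [-1.5, 0.7, 7.1]
width: 55.8
```

Request:
{"method": "play_rows", "body": {
  "increments": "1 0 0 0 0;1 0 0 0 0;1 0 0 0 0;1 0 0 0 0;1 0 0 0.01 0;1 0 0 0.03 0;1 0 0 0.035 0;1 0 0 0.03 0;1 0 0 0.02 0;1 -0.013 0.03 0 0;1 -0.013 0.031 0 0;1 -0.013 0.031 0 0;1 -0.013 0.031 0 0;1 -0.013 0.031 0 0;1 -0.018 0.03 0 0;1 0 0 0 0;1 0 0 0 0"
}}

```text
t: 23.2
ee_pos: [488.4, 193.6, 201.3]
orientation: [-3.135, 0.197, -0.001]
ft_force: [0.1, -0.1, -0.7]
width: 87.7
```

```bash
python3 - <<'E'
from h import *
tool(); d=shot('wrist','w4.png'); P,r=cloud(d)
seg(d,P,20,50,(400,600,100,300),100); seg(d,P,3.2,12,(380,600,120,270),500)
d=shot('top','t4.png'); P,r=cloud(d); B=(400,720,-60,80)
seg(d,P,82,97,B,50); seg(d,P,97,106,B,50); seg(d,P,66,77,B,20); seg(d,P,25,45,(400,600,100,300),30)
E
```

```text
t 23.20 tcp [488.4 193.6 201.3] tool_y -97.20 tilt 0.04 q [ 20.  17. 107.  -0.  55. 118.] F [ 0.1 -0.1 -0.7] w 87.7
px [313 216] n 717 zmed 36.0 mean [491.8 195.4] rect [490.2 195.6  59.3   9.2 172.7] rgb [87. 83. 80.]
px [314 202] n 19216 zmed 6.1 mean [502.3 193.8] rect [490.6 195.5 231.6  90.2 172.7] rgb [126. 120. 114.]
px [308 190] n 83 zmed 91.3 mean [673.4  -5.3] rect [673.7  -5.1  23.4  20.6  80.4] rgb [111. 113. 114.]
px [300 234] n 767 zmed 93.6 mean [570.5   9.7] rect [569.5  10.   96.1  56.3 172.6] rgb [87. 85. 80.]
px [294 278] n 151 zmed 71.2 mean [468.7  20.1] rect [468.1  21.5  33.3  27.1  88.8] rgb [91. 89. 83.]
```

View pics/w4.png

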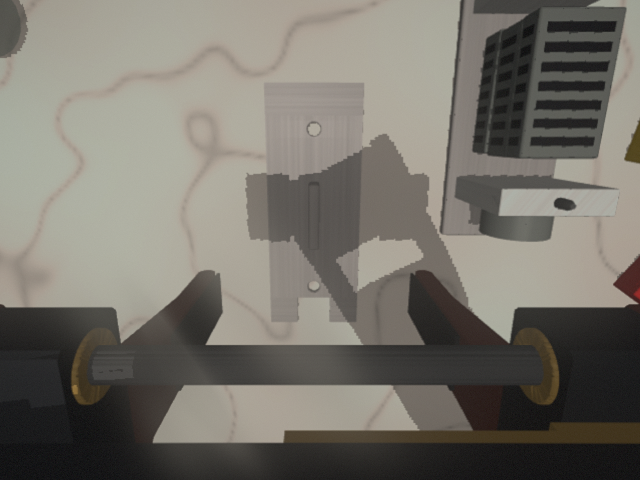

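Wrist view: cover flat with fin at (313,216), cut-out towards the robot (314,310); stack in the box at the right. Regripping the cover.

Request:
{"method": "play_rows", "body": {
  "increments": "1 0.0016 0.0019 -0.02 0;1 0 0 -0.04 0;1 0 0 -0.04 0;1 0 0 -0.04 0;1 0 0 -0.025 0;1 0 0 -0.015 0;1 0 0 -0.01 0;0 0 0 0 0;0 0 0 0 0;0 0 0 0 0;0 0 0 0 0;0 0 0 0 0;0 0 0 0 0;0 0 0 0 0;0 0 0 0 0;0 0 0 0 0;0 0 0 0 0;0 0 0 0 0;0 0 0 0 0;0 0 0 0 0"
}}

```text
t: 25.3
ee_pos: [490.0, 195.0, 10.7]
orientation: [3.135, -0.2, -0.0]
ft_force: [0.8, -0.4, 0.4]
width: 10.0
```

Request:
{"method": "play_rows", "body": {
  "increments": "0 0 0 0.01 0;0 0 0 0.03 0;0 0 0 0.04 0;0 0 0 0.05 0;0 0 0 0.03 0;0 0 0 0 4;0 0 0 0 8;0 0 0 0 8;0 0 0 0 8;0 0 0 0 8;0 0 0 0 8;0 0 0 0 8;0 0 0 0 8;0 0 0 0 8;0 0 0 0 8;0 0 0 0 8;0 0 0 0 8;0 0 0 0 8;0 0 0 0 8;0 0 0 0 8"
}}

```text
t: 27.3
ee_pos: [489.6, 194.9, 171.0]
orientation: [-1.824, -2.558, 0.001]
ft_force: [-0.2, 0.6, -3.5]
width: 10.1
```

Request:
{"method": "play_rows", "body": {
  "increments": "0 0.008 -0.0187 0 8;0 0.008 -0.0187 0 8;0 0.008 -0.0187 0 8;0 0.008 -0.0187 0 8;0 0.008 -0.0187 0 8;0 0.008 -0.0187 0 8;0 0.008 -0.0187 0 8;0 0.008 -0.0187 0 8;0 0.008 -0.0187 0 0;0 0.0075 -0.0187 0 0;0 0 0 0 0;0 0 0 0 0;0 0 0 0 0;0 0 0 0 0"
}}

```text
t: 28.7
ee_pos: [569.1, 8.8, 170.8]
orientation: [-0.199, -3.135, -0.0]
ft_force: [-0.4, 0.0, -2.6]
width: 9.6
```

```bash
python3 - <<'E'
from h import *
tool(); d=shot('wrist','w5.png'); P,r=cloud(d)
B=(400,750,-120,120)
seg(d,P,155,172,B,300); seg(d,P,80,97,B,20); seg(d,P,106,122,B,10)
d=shot('top','t5.png'); P,r=cloud(d)
seg(d,P,155,172,B,100); seg(d,P,182,200,B,20)
E
```

```text
t 28.70 tcp [569.1   8.8 170.8] tool_y 82.73 tilt 0.03 q [ -0.  23. 103.   0.  54. -83.] F [-0.4  0.  -2.6] w 9.6
px [315 162] n 55108 zmed 166.2 mean [506.8  17.1] rect [516.5  15.9 128.4  90.6 172.8] rgb [122. 117. 112.]
px [315 407] n 1585 zmed 165.9 mean [636.6   0.7] rect [6.384e+02 5.000e-01 3.230e+01 2.320e+01 1.724e+02] rgb [133. 126. 120.]
px [312 125] n 146 zmed 113.2 mean [492.8  17.6] rect [492.8  17.5   6.9   6.6  83. ] rgb [71. 70. 68.]
px [298 243] n 351 zmed 164.8 mean [537.4  17.3] rect [541.4  13.7  90.5  26.8  89.6] rgb [89. 83. 79.]
```

View pics/w5.png

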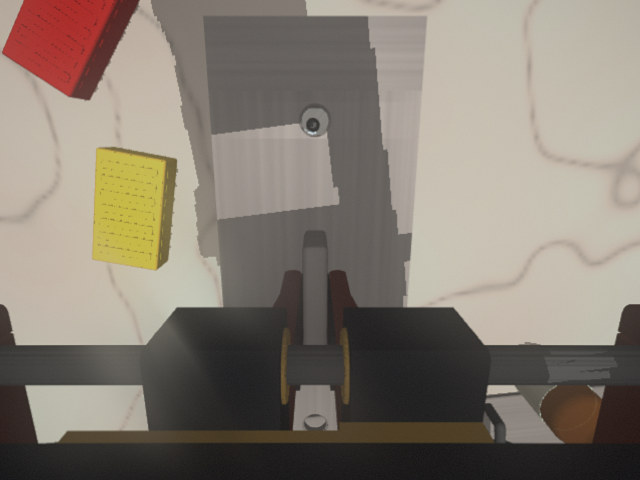

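View pics/t5.png

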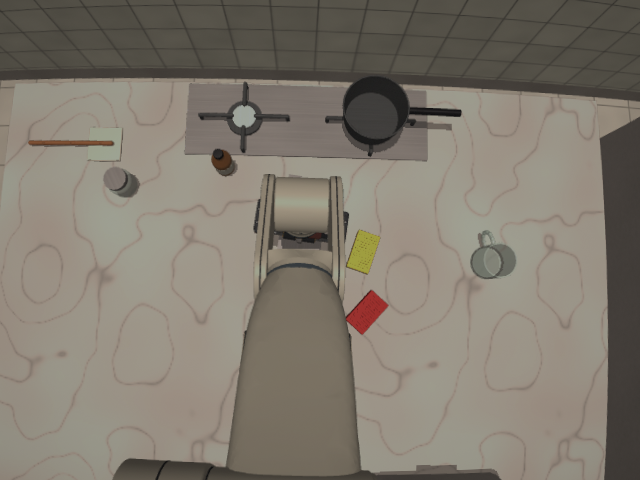

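The wrist view shows the outlet pin (313,125) inside the cover's hole at (315,120), nearly aligned. The top view is blocked by the arm, but the bystanders are unmoved. I'll measure hole against pin.

```bash
python3 - <<'E'
from h import *
tool(); d=shot('wrist'); P,r=cloud(d); Z=np.nan_to_num(P[...,2])
m=((Z<155)).astype(np.uint8); m[:90]=0; m[150:]=0; m[:,:280]=0; m[:,350:]=0
c=max(cv2.findContours(m,cv2.RETR_EXTERNAL,cv2.CHAIN_APPROX_NONE)[0],key=cv2.contourArea)
(e,ax,a)=cv2.fitEllipse(c); print('hole px',e,ax)
zt=np.median(P[160:200,250:300,2]); print('plate z',zt)
Q=plane(d,r,zt); hole=Q[int(round(e[1])),int(round(e[0]))]; print('hole world',hole)
q=P[(Z>106)&(Z<122)&(P[...,0]>470)&(P[...,0]<520)]; print('pin',q.mean(0), 'delta pin-hole',q.mean(0)-hole)
u=np.array([np.cos(np.radians(-7.33)),np.sin(np.radians(-7.33))]);v=np.array([-u[1],u[0]])
M=(abs(Z-zt)<5)&(P[...,0]<560); p=P[M][:,:2]-[569.8,7.95]; s,t=p@u,p@v
print('s end',np.percentile(s,.3),'edges t',np.percentile(t,[.3,99.7]))
# pins' expected
print('expected hole for centre (569.8,7.95):',np.array([569.8,7.95])-78*u)
E
```

```text
t 28.80 tcp [569.3   8.7 170.8] tool_y 82.73 tilt 0.01 q [ -0.  23. 103.   0.  54. -83.] F [-0.   0.4 -3.1] w 9.9
hole px (314.3985900878906, 120.60897827148438) (25.91653823852539, 27.4797306060791)
plate z nan
hole world [nan nan nan]
pin [492.68178864  17.66907722 112.98047482] delta pin-hole [nan nan nan]Traceback (most recent call last):
  File "<stdin>", line 11, in <module>
    return _quantile_unchecked(
        a, q, axis, out, overwrite_input, method, keepdims, weights)
    return _ureduce(a,
                    func=_quantile_ureduce_func,
    ...<5 lines>...
                    overwrite_input=overwrite_input,
                    method=method)
    r = func(a, **kwargs)
    result = _quantile(arr,
                       quantiles=q,
    ...<2 lines>...
                       out=out,
                       weights=wgt)
    slices_having_nans = np.isnan(arr[-1, ...])
                                  ~~~^^^^^^^^^
IndexError: index -1 is out of bounds for axis 0 with size 0
```

```bash
cat > hole.py <<'E'
from h import *
def run(c0=(314,120)):
    tool(); d=shot('wrist'); P,r=cloud(d); Z=np.nan_to_num(P[...,2])
    zt=np.nanmedian(P[140:220,225:400,2]); m=((Z<zt-6)).astype(np.uint8); x,y=c0
    k=np.zeros_like(m); k[y-32:y+32,x-36:x+36]=1; m&=k
    c=max(cv2.findContours(m,cv2.RETR_EXTERNAL,cv2.CHAIN_APPROX_NONE)[0],key=cv2.contourArea)
    (e,ax,a)=cv2.fitEllipse(c); Q=plane(d,r,zt); hole=Q[int(round(e[1])),int(round(e[0]))]
    q=P[(Z>106)&(Z<122)&(P[...,0]>470)&(P[...,0]<515)&(Z<zt-6)&(k>0)]
    print('hole px',np.round(e,1),np.round(ax,1),'plate z %.1f'%zt,'hole',hole.round(1),'n',len(q))
    if len(q): print('pin',q.mean(0).round(1),'pin-hole',(q.mean(0)-hole).round(1))
    u=np.array([np.cos(np.radians(-7.33)),np.sin(np.radians(-7.33))]);v=np.array([-u[1],u[0]])
    M=(abs(Z-zt)<4)&(P[...,0]<560); p=P[M][:,:2]-[569.8,7.95]; s,t=p@u,p@v
    print('s end %.1f'%np.percentile(s,.2),'edges t',np.percentile(t,[.2,99.8]).round(1))
E
python3 -c "from hole import *; run()"
```

```text
t 28.85 tcp [569.4   8.6 170.8] tool_y 82.73 tilt 0.01 q [ -0.  23. 103.   0.  54. -83.] F [-0.8  0.1 -3.8] w 10.0
hole px [314.4 120.6] [25.9 27.5] plate z 166.2 hole [493.5  18.5 166.2] n 156
pin [492.7  17.7 113. ] pin-hole [ -0.8  -0.8 -53.1]
s end -117.4 edges t [-43.9  45.7]
```

Request:
{"method": "play_rows", "body": {
  "increments": "0 -0.0006 -0.0009 -0.006 0;0 0 0 -0.012 0;0 0 0 -0.012 0;0 0 0 -0.008 0;0 0 0 -0.004 0;0 0 0 0 0;0 0 0 0 0;0 0 0 0 0"
}}

```text
t: 29.7
ee_pos: [569.4, 7.1, 129.1]
orientation: [0.2, 3.134, 0.0]
ft_force: [0.8, -0.4, -1.9]
width: 10.0
```

```bash
python3 -c "from hole import *; run()"
```

```text
t 29.70 tcp [569.4   7.1 129.1] tool_y 82.68 tilt 0.05 q [ -0.  27. 104.   0.  49. -83.] F [ 0.8 -0.4 -1.9] w 10.0
hole px [314.4 120.6] [25.9 27.4] plate z 124.5 hole [493.5  17.1 124.5] n 237
pin [492.7  17.6 113. ] pin-hole [ -0.7   0.6 -11.5]
s end -117.2 edges t [-45.3  44.3]
```

Request:
{"method": "play_rows", "body": {
  "increments": "0 -0.0007 0.0005 -0.001 0;0 0 0 -0.002 0;0 0 0 -0.003 0;0 0 0 -0.003 0;0 0 0 -0.003 0;0 0 0 -0.002 0;0 0 0 0 0;0 0 0 0 0"
}}

```text
t: 30.55
ee_pos: [568.3, 7.6, 114.7]
orientation: [-0.2, -3.135, 0.0]
ft_force: [-0.3, -0.2, -3.2]
width: 9.8
```

```bash
python3 -c "from hole import *; run()"
```

```text
t 30.55 tcp [568.3   7.6 114.7] tool_y 82.69 tilt 0.01 q [ -0.  28. 105.  -0.  47. -83.] F [-0.3 -0.2 -3.2] w 9.8
hole px [314.4 120.6] [25.9 27.4] plate z 110.1 hole [492.4  17.6 110.1] n 0
s end -118.3 edges t [-44.9  44.7]
```

Request:
{"method": "play_rows", "body": {
  "increments": "0 0 0 -0.002 0;0 0 0 -0.0015 0;0 0 0 -0.001 0;0 0 0 -0.0005 0;0 0 0 0 0;0 0 0 0 0"
}}

```text
t: 31.2
ee_pos: [568.4, 7.6, 109.8]
orientation: [0.2, 3.135, -0.0]
ft_force: [0.0, -0.5, -3.6]
width: 9.8
```

Request:
{"method": "play_rows", "body": {
  "increments": "0 0 0 -0.0005 0;0 0 0 -0.0005 0;0 0 0 0 0;0 0 0 0 0"
}}

```text
t: 31.6
ee_pos: [568.4, 7.6, 109.7]
orientation: [0.2, 3.135, 0.0]
ft_force: [-3.7, 0.2, 6.5]
width: 9.7
```

Request:
{"method": "play_rows", "body": {
  "increments": "1 0 0 0 0;1 0 0 0 0;1 0 0 0 0;1 0 0 0 0;1 0 0 0 0;1 0 0 0.01 0;1 0 0 0.03 0;1 0 0 0.04 0;1 0 0 0.04 0;1 0 0.03 0.02 0;1 -0.01 0.04 0 0;1 -0.01 0.04 0 0;1 -0.01 0.04 0 0;1 -0.01 0.04 0 0;1 -0.01 0.04 0 0;1 -0.01 0.04 0 0;1 0 0 0 0;1 0 0 0 0"
}}

```text
t: 33.4
ee_pos: [508.0, 278.2, 249.2]
orientation: [0.197, 3.135, -0.0]
ft_force: [-0.7, -0.4, 0.7]
width: 88.1
```

```bash
python3 - <<'E'
from h import *
tool(); d=shot('top','t6.png'); P,r=cloud(d); B=(400,720,-80,100)
seg(d,P,97,110,B,50); seg(d,P,82,96,B,15); seg(d,P,120,150,B,20); seg(d,P,107,119,B,3)
C=P[(P[...,2]>98)&(P[...,2]<110)&(abs(P[...,1]-8)<80)&(abs(P[...,0]-569)<130)]
print('slopes',np.linalg.lstsq(np.c_[C[:,:2]-[569,8],np.ones(len(C))],C[:,2],rcond=None)[0])
cv2.imwrite('pics/t6c.png',cv2.resize(d['img'][140:330,200:460,::-1],None,fx=3,fy=3))
B=(350,800,-600,600); seg(d,P,80,112,B,60)
E
```

```text
t 33.40 tcp [508.  278.2 249.2] tool_y 82.82 tilt 0.02 q [ 28.  19.  98.  -0.  63. -55.] F [-0.7 -0.4  0.7] w 88.1
px [301 234] n 3701 zmed 103.6 mean [562.4   9.1] rect [568.9   8.3 237.1  90.1 172.7] rgb [144. 134. 126.]
px [311 193] n 15 zmed 90.1 mean [666.6 -11.8] rect [666.8 -11.6   7.6   7.1 180. ] rgb [129. 132. 133.]
px [301 232] n 123 zmed 133.6 mean [567.7   8.4] rect [568.5   8.3  59.4  10.  172.6] rgb [129. 120. 113.]
slopes [-1.75071988e-03  6.11537502e-04  1.03680834e+02]
px [221 159] n 187 zmed 90.6 mean [738.6 198. ] rect [740.8 199.4  44.6  32.6 119.1] rgb [79. 52. 33.]
px [115 178] n 382 zmed 84.9 mean [692.  455.4] rect [6.924e+02 4.553e+02 5.410e+01 5.250e+01 6.000e-01] rgb [125. 116. 109.]
px [301 234] n 3815 zmed 103.6 mean [564.7   8.8] rect [568.9   8.3 237.1  90.1 172.7] rgb [143. 133. 126.]
px [508 259] n 155 zmed 95.7 mean [ 526.8 -488.6] rect [ 525.3 -484.2   76.    31.2   13.4] rgb [126. 128. 117.]
px [485 256] n 72 zmed 95.9 mean [ 526.7 -421.4] rect [ 528.4 -422.2   44.8    9.6  168. ] rgb [124. 128. 117.]
```

View pics/t6c.png

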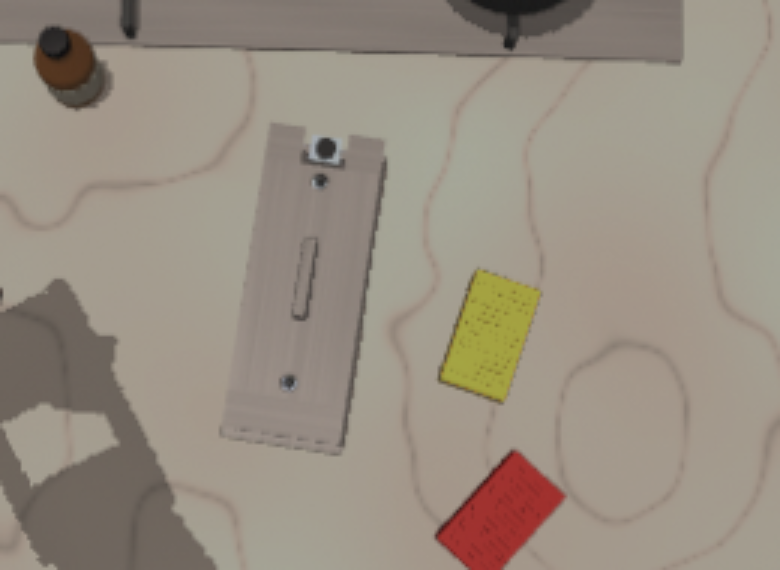

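The crop shows both pins through their holes at (320,181) and (288,382), and the button at (325,148) free in the cut-out. The cover's height and slope match its original seating, so I'm handing in.

```bash
python3 -c "
from h import *
print(ctrl.close_job()); tool()"
```

```text
the job is handed in; nothing more can be done
None
the job is handed in; nothing more can be done
```

I carried out the whole task and handed it in at about 33 s of the 72 s allowed. I lifted the cover off and laid it flat beside the box, then stacked the thick and thin cassettes on the low one. Last I regripped the cover, turned it 180° and lowered it onto both pins.

**Cover:** in the last top view its centre was at (568.9, 8.3) mm, against about (568.7, 8.0) for the box. Its top face read 103.6 mm, the same as when it was first seated, and it showed no extra tilt. Both pins came through their holes and the button was free in the cut-out.

**Cassettes:** measured before the cover went back on, the thick one was at (569.2, 9.2) mm and the thin one at (569.5, 10.0) mm. Both were within 0.2° of the box's direction and at the right heights. I did not look at the stack again once it was covered, and I measured the low cassette only roughly: about 1–2 mm from the middle, from its one visible edge.

**Bystanders:** the bottle and jar showed no movement beyond measuring noise. The jug looked unmoved; its glass gives only rough depth readings.

**Disagreement:** the wrist and top cameras differed by 1–2 mm in x. I therefore lined up the cover by comparing hole and pin in the same wrist picture.

No other check failed, and the hand-in gave no verdict.

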